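# Find the jar with the steel slug by its weight

### The job

One of the two closed jars at the front of the worktop holds a steel slug and the other an aluminium one, which cannot be seen, only felt by weight. Lift the left jar a few centimetres clear of the worktop, judge its weight and stand it back upright where it was, then lift the right jar and judge it likewise. Present the heavier one: finish while holding it still and upright over the middle of the cork ring that lies between them, a good ten centimetres clear above it, with the lighter one standing upright and let go where it stood at the start, no jar dropped or tipped over, and the ring and the other things left where they are.

Things in the scene. Friction and masses are not known exactly. Their poses are not given: they have to be found in the camera images.
- left_jar_centre (a point): the left (+y) one of two like jars at the front: closed, opaque, white plastic with a blue stripe and a fixed blue lid, upright, 80 mm tall; body 49 mm in diameter up to 60 mm, lid 44 mm from 63 mm up. This point is on its axis, 40 mm above its underside; z up. With the loose metal slug inside it weighs 0.36 to 0.46 kg (steel) or 0.15 to 0.22 kg (aluminium)
- right_jar_centre (a point): the right (-y) one of two like jars at the front: closed, opaque, white plastic with a blue stripe and a fixed blue lid, upright, 80 mm tall; body 49 mm in diameter up to 60 mm, lid 44 mm from 63 mm up. This point is on its axis, 40 mm above its underside; z up. With the loose metal slug inside it weighs 0.36 to 0.46 kg (steel) or 0.15 to 0.22 kg (aluminium)
- ring_middle (a point): centre of the brown cork ring lying flat and loose on the worktop between the two jars (111 mm in diameter, 30 mm high, hole about 45 mm wide), level with its upper face, 30 mm above the worktop; z up
- timer: white bench timer, 58 x 58 x 18 mm, bystander at the back; origin under its centre
- beaker: empty clear beaker, 64 mm in diameter, 82 mm tall, bystander at the back; origin under its centre
- tape: roll of cream tape lying flat, 68 mm in diameter, 19 mm high, bystander at the left; origin under its centre
- marker: blue marker pen lying down, 126 mm long along x, 14 mm thick, bystander at the back right; origin under its centre
- slide_box: closed blue slide box, 96 x 155 x 34 mm, bystander at the right; origin under its centre
Things that resemble listed ones, but are neither listed nor needed, are in the scene too. Leave any green look-alike of the part that bears right_jar_centre alone.

How it is judged:
By the outcome, as a careful person would: the job done as asked, in the order asked, and still so for the second after the job is handed in, while the arm keeps its last pose, push and grip.
It also fails if it takes over 61 s, if anything falls off the work surface, if the arm or the gripper's body presses on something with over 40 N, if the wrist force passes 120 N, or if a joint passes its speed limit or range.

### The arm

A 6-joint arm with a two-finger parallel gripper is mounted at the origin on a cart in front of the work surface, level with it; the furniture and walls round the work are solid. World frame = base frame: x ahead of the robot, y to its left, z up, the work surface at z = 0. Lengths are in mm, angles in rad, forces in N, time in s.
With the tool pointing down it reaches from about 300 to 950 mm from the base axis. Payload 3.1 kg.
Tool frame: the origin (TCP) lies at the very end of the fingers, on their centre line; the grasp point (between the pads) lies 19 mm behind it (bot.grip_depth is the distance from the TCP to the grasp point, in mm); y points along the fingers, z is the direction in which the jaws open and shut, and the axes are right-handed (so a half turn about y gives the same grasp; the last joint's range is limited). The gripper opens to 85 mm and grips with 20 to 120 N. Pads are 22 mm wide; open, the fingers measure 114 mm over their backs; the gripper's body (76 mm by 85 mm) begins 54 mm behind the grasp point. The pads swing forward as they close: fully open they stand 13 mm farther back than shut.
Start: joints at [1.162, 0.308, 1.634, -0, 1.2, -0.07], TCP at [207.748, 589.468, 231.272] pointing down, gripper open.
Joint ranges: [-3.06, 3.06], [-0.79, 1.96], [0.05, 2.63], [-1.19, 4.34], [0.05, 2.64], [-2.94, 2.94]. Speed limits (rad/s): [2.79, 2.79, 3.14, 3.14, 3.14, 3.14].

### API

Orientations are given as a unit quaternion [x, y, z, w].
In Python, from rig import telemetry, eyes, order, bot gives the robot as it stands.
- The arm moves only by the shell command python3 -m handwheel 'ROWS' [FORCE]. ROWS is JSON, a list of rows, each an object with "turn": the turn, a rotation vector about the tool's x, y, z scaled (see below), a list of three; "slide": the shift along the tool's x, y, z scaled (see below), a list of three; "jaw": the closure, from 0 (fully open) to 1 (shut). A call has 1 to 8 rows; each row is the pose to reach, as a shift and turn from the pose measured when the call began, along the tool's axes at that moment; what a row does not reach only later rows make up. The controller multiplies each number of a shift by 30 cm and each number of a turn by 60 degrees. A row lasts 1/12 s, in which the tool goes at most 41.7 mm and 7.16 degrees, less where a joint would pass 70% of its speed; a pose out of reach is approached as far as the arm can. A call with a number of a shift or a turn outside -1 to 1 is refused whole. A call with a gripper value outside its range is refused whole. The fingers move at their own pace and stop on an object; FORCE is the grip in N (left out, the last holds). Time passes only in rows, so rows that repeat a pose let the fingers close. It gives the time, the measured TCP pose, the force and the opening at its end, in the units of the state.
- telemetry.sense(): the state, without advancing time (a new reading comes with each control period).
- eyes.snapshot(name): name is "scene" or "top"; returns a dict with "img" (400x640x3 uint8, red, green, blue), "fov_y" (degrees; the focal length in pixels is half the picture's height over the tangent of half this angle, whatever the lens; pixels are square), "cx", "cy" (the principal point, pixels), "dist" ([k1, k2, p1, p2, k3] as OpenCV has them; the pictures are not rectified), "eye" and "rotation" of the camera in the world. Camera axes: x right, y up, looking along -z (the intrinsics and any distortion apply to the point x, -y, -z); pixel columns grow to the right and rows downward; lengths in mm; the calibration is good to about 2 mm. A picture is of the moment at which its call begins. There is no depth.
- order.finish_job(): hands the job in, once; it reports no verdict.
The state is a dict: "time_s": time; "joints": joint angles; "qvel": joint speeds; "effort": joint torques, N m; "tool_pos": TCP position; "tcp_rot": TCP orientation; "contact_force": force on the tool from outside, world axes, zero at the start; "torque": the same for the moment, N m; "gripper_width": opening from 0.0 (shut) to 1.0 (fully open).
Only numpy, scipy, OpenCV 4.12 (cv2) and the standard library are available. Lean on these libraries where they do the work, as an engineer would, in place of code of your own. Each camera call takes 0.05 s, during which the arm holds its last target. There are 200 camera calls.

## Working session

There is one attempt and no reset: what is moved stays moved. The work goes in short steps, Python scripts to look and compute and a shell command to move; the robot and the scene stay as the last step left them, time stands still between calls to the robot, and variables do not carry over. Pictures are saved under pics/ and viewed, about 8 in all and at most 12, crops included, and the job is handed in when it is done.

```bash
ls; mkdir -p pics
python3 - <<'E'
from rig import telemetry, eyes, order, bot
import cv2
print(telemetry.sense()); print(bot.grip_depth)
for n in("scene","top"):
    s=eyes.snapshot(n); cv2.imwrite(f"pics/{n}0.png",s["img"][:,:,::-1]); print({k:v for k,v in s.items() if k!="img"})
E
```

```text
pics
{'time_s': 0.0, 'joints': array([ 1.16231484e+00,  3.09043779e-01,  1.63521605e+00, -2.75037710e-05,
        1.19967577e+00, -6.96995294e-02]), 'qvel': array([ 2.73407182e-04, -1.48520849e-03,  9.18940960e-04,  1.77275674e-03,
        8.95270387e-05, -4.22513083e-04]), 'effort': array([ 2.13179170e-03, -4.15258169e+01, -2.76671451e+01,  1.51664249e-04,
        1.04524594e-02,  7.39788646e-06]), 'tool_pos': array([207.41300954, 588.69697758, 230.00887302]), 'tcp_rot': array([ 0.69779346, -0.11938933,  0.11901459, -0.69617958]), 'contact_force': array([ 0.76168452, -0.40636939,  0.09650142]), 'torque': array([-0.02344765, -0.02027976, -0.01298273]), 'gripper_width': 1.0002796668900045}
18.700000000000003
{'fov_y': 42.19651660494961, 'cx': 316.33245952135997, 'cy': 197.38451038415747, 'dist': array([0.03043831, 0.        , 0.        , 0.        , 0.        ]), 'eye': array([ -392.92942862, -1148.32049613,  1285.37038674]), 'rotation': array([ 0.40506325, -0.14263908, -0.31083581,  0.84791448])}
{'fov_y': 42.56390737003069, 'cx': 327.1801504974462, 'cy': 191.2309177983908, 'dist': array([-0.15167082,  0.        ,  0.        ,  0.        ,  0.        ]), 'eye': array([-248.04164367,   12.82997877, 1791.36880739]), 'rotation': array([-0.15261875,  0.16161312,  0.69521433, -0.6835684 ])}
```

View pics/scene0.png

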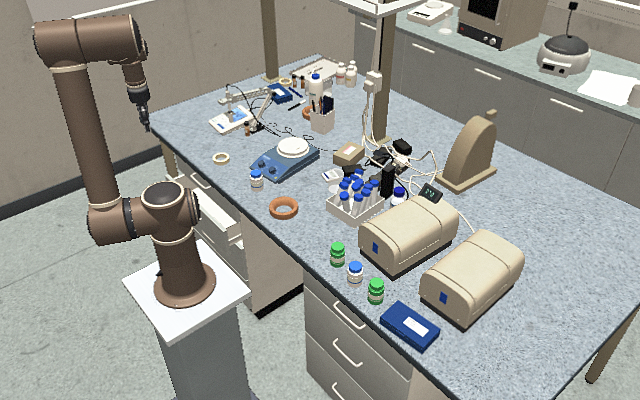

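View pics/top0.png

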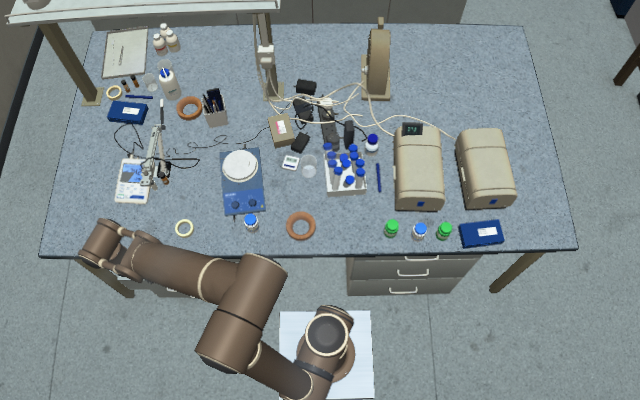

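The left jar is at about scene (257,178) / top (250,222). The ring is at scene (284,208) / top (301,226). The right jar is at scene (355,274) / top (420,231), with a green look-alike on each side. I'll enlarge these areas.

```bash
cat > h.py <<'E'
import numpy as np,cv2
from scipy.spatial.transform import Rotation as R
from rig import telemetry, eyes, order, bot
def ray(s,u,v):
    f=200/np.tan(np.radians(s["fov_y"]/2)); K=np.array([[f,0,s["cx"]],[0,f,s["cy"]],[0,0,1]])
    p=cv2.undistortPoints(np.array([[[u,v]]],float),K,s["dist"])[0,0]
    return R.from_quat(s["rotation"]).apply([p[0],-p[1],-1])
def plane(s,u,v,z):
    d=ray(s,u,v); e=s["eye"]; return e+d*(z-e[2])/d[2]
def proj(s,P):
    f=200/np.tan(np.radians(s["fov_y"]/2)); K=np.array([[f,0,s["cx"]],[0,f,s["cy"]],[0,0,1]])
    q=R.from_quat(s["rotation"]).inv().apply(np.atleast_2d(P)-s["eye"])*[1,-1,-1]
    return cv2.projectPoints(q,np.zeros(3),np.zeros(3),K,s["dist"])[0][:,0]
def crop(im,u,v,w,h,k):
    return cv2.resize(im[v-h//2:v+h//2,u-w//2:u+w//2],None,fx=k,fy=k,interpolation=cv2.INTER_NEAREST)
E
python3 - <<'E'
from h import *
a=cv2.imread("pics/scene0.png");b=cv2.imread("pics/top0.png")
t=[crop(i,u,v,44,44,6) for i,u,v in((a,257,178),(a,284,208),(a,355,274),(b,250,222),(b,301,226),(b,420,231))]
cv2.imwrite("pics/c1.png",np.vstack([np.hstack(t[:3]),np.hstack(t[3:])]))
E
```

```text
(no output)
```

View pics/c1.png

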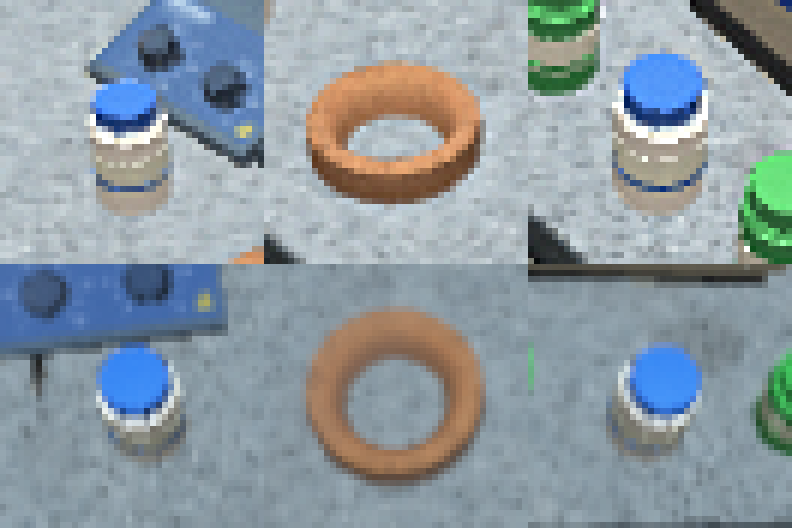

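Run:
```python
from h import *
S=eyes.snapshot("scene");T=eyes.snapshot("top")
for n,a,b,z in(("L",(255.3,171.2),(249.8,218.3),80),("Rt",(355.2,264),(420.5,227),80),("ring",(283,204.8),(300.3,224.7),30)):
    print(n,plane(S,*a,z).round(1),plane(T,*b,z).round(1))
for n,a,b,z in(("tape",(221,157),(184,227),19),("greenA",(338,246),(392,224),80),("greenB",(376,283),(445,227),80),("timer",(331,175),(290,162),18),("hotplatefront",(258,170),(245,212),60)):
    print(n,plane(S,*a,z).round(0),plane(T,*b,z).round(0))
r=R.from_quat(telemetry.sense()["tcp_rot"]).as_matrix(); print(r.round(3))
```

```text
L [472.8 275.8  80. ] [470.1 264.1  80. ]
Rt [ 428.1 -343.2   80. ] [ 426.5 -351.4   80. ]
ring [465.2  89.7  30. ] [462.9  83.3  30. ]
tape [464. 529.  19.] [463. 520.  19.]
greenA [ 441. -247.   80.] [ 440. -249.   80.]
greenB [ 422. -442.   80.] [ 425. -441.   80.]
timer [737. 125.  18.] [734. 125.  18.]
hotplatefront [500. 299.  60.] [504. 286.  60.]
[[ 0.943 -0.001  0.332]
 [-0.332 -0.001  0.943]
 [-0.    -1.    -0.001]]
```

```bash
cat >> h.py <<'E'
def go(x,y,z,yaw):
    "slide/turn for TCP x,y,z with tool down and jaw (tool z) direction at yaw deg from +x"
    s=telemetry.sense(); r=R.from_quat(s["tcp_rot"]); a=np.radians(yaw)
    zt=np.array([np.cos(a),np.sin(a),0]); yt=np.array([0,0,-1.]); g=R.from_matrix(np.c_[np.cross(yt,zt),yt,zt])
    print("t",round(s["time_s"],2),"slide",(r.inv().apply(np.array([x,y,z])-s["tool_pos"])/300).round(4),"turn",((r.inv()*g).as_rotvec()/np.radians(60)).round(3),
     "pos",s["tool_pos"].round(1),"F",s["contact_force"].round(2),"w",round(s["gripper_width"],3),"j",s["joints"].round(2))
E
python3 -c "
from h import *
go(471,270,170,90)"
```

```text
t 0.2 slide [ 1.1817  0.2025 -0.7107] turn [ 0.001 -0.324 -0.   ] pos [207.5 589.  230.5] F [ 0.19 -0.96 -0.03] w 1.003 j [ 1.16  0.31  1.63  0.    1.2  -0.07]
```

```bash
R1='{"slide":[0.8,0.14,-0.48],"turn":[0,-0.32,0],"jaw":0}'
python3 -m handwheel '[{"slide":[0.8,0.14,-0.48],"turn":[0,-0.32,0],"jaw":0},{"slide":[0.8,0.14,-0.48],"turn":[0,-0.32,0],"jaw":0},{"slide":[0.8,0.14,-0.48],"turn":[0,-0.32,0],"jaw":0},{"slide":[0.8,0.14,-0.48],"turn":[0,-0.32,0],"jaw":0},{"slide":[0.8,0.14,-0.48],"turn":[0,-0.32,0],"jaw":0},{"slide":[0.8,0.14,-0.48],"turn":[0,-0.32,0],"jaw":0},{"slide":[0.8,0.14,-0.48],"turn":[0,-0.32,0],"jaw":0},{"slide":[0.8,0.14,-0.48],"turn":[0,-0.32,0],"jaw":0}]' 40
python3 -c "
from h import *
go(471,270,170,90)"
```

```text
time_s: 0.87
tool_pos: [388.7, 368.1, 187.3]
tcp_rot: [0.709, -0.003, 0.003, -0.705]
contact_force: [0.3, 0.5, -0.4]
gripper_width: 0.998
t 0.87 slide [ 0.2773  0.0592 -0.3243] turn [ 0.005 -0.009 -0.001] pos [388.7 368.1 187.3] F [ 0.27  0.49 -0.35] w 0.998 j [ 0.68  0.19  1.88 -0.    1.08 -0.88]
```

```bash
python3 -m handwheel '[{"slide":[0.277,0.19,-0.324],"turn":[0,-0.01,0],"jaw":0},{"slide":[0.277,0.19,-0.324],"turn":[0,-0.01,0],"jaw":0},{"slide":[0.277,0.19,-0.324],"turn":[0,-0.01,0],"jaw":0},{"slide":[0.277,0.19,-0.324],"turn":[0,-0.01,0],"jaw":0},{"slide":[0.277,0.19,-0.324],"turn":[0,-0.01,0],"jaw":0},{"slide":[0.277,0.19,-0.324],"turn":[0,-0.01,0],"jaw":0}]'
python3 - <<'E'
from h import *
go(471,270,125,90)
t=[];p=telemetry.sense()["tool_pos"]
for n,u,v in(("scene",257,165),("top",250,210)):
    s=eyes.snapshot(n); im=s["img"][:,:,::-1].copy(); cv2.imwrite(f"pics/{n}1.png",im)
    t.append(crop(im,u,v,64,80,6)); print(n,proj(s,[p,p+[0,42,0],p-[0,42,0]]).round(1).tolist())
cv2.imwrite("pics/c2.png",np.hstack(t))
E
```

```text
time_s: 1.37
tool_pos: [470.6, 269.4, 130.1]
tcp_rot: [0.709, -0.001, -0.001, -0.705]
contact_force: [-0.7, -0.1, 0.4]
gripper_width: 1.0
t 1.37 slide [0.0013 0.0169 0.0021] turn [ 0.005 -0.001 -0.003] pos [470.6 269.4 130.1] F [-0.71 -0.15  0.37] w 1.0 j [ 0.44  0.28  1.9  -0.    0.97 -1.13]
scene [[254.7, 161.7], [248.5, 157.0], [261.0, 166.5]]
top [[246.5, 212.7], [234.7, 212.8], [258.4, 212.5]]
```

View pics/c2.png

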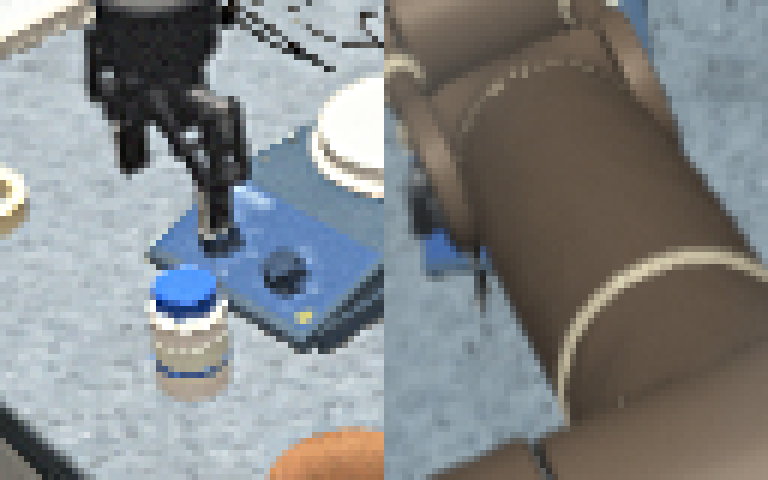

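The finger tips are at scene pixels (246.5,152) and (260.8,163.7). That gives a camera bias of about (-1,-1.5) px, which I'll apply to the scene estimates.

Run:
```python
from h import *
S=eyes.snapshot("scene")
p=telemetry.sense()["tool_pos"]+[0,0,13]
b=proj(S,p)[0]-[253.7,157.9]; print(b)
for n,a,z in(("L",(255.3,171.2),80),("Rt",(355.2,264),80),("ring",(283,204.8),30)):
    print(n,plane(S,*a,z).round(1),plane(S,*(a+b),z).round(1))
```

```text
[0.38359193 0.52441434]
L [472.8 275.8  80. ] [471.9 271.9  80. ]
Rt [ 428.1 -343.2   80. ] [ 427.5 -345.6   80. ]
ring [465.2  89.7  30. ] [464.4  86.2  30. ]
```

Run:
```python
from h import *
S=eyes.snapshot("scene");T=eyes.snapshot("top")
for a,b in(((250.4,168),(224,214)),((277,182),(266,207.5))):
  for z in(20,40,60): print(z,plane(S,*a,z).round(0),plane(T,*b,z).round(0))
go(471,269,23,90)
```

```text
20 [513. 379.  20.] [514. 372.  20.]
40 [499. 354.  40.] [505. 367.  40.]
60 [485. 330.  60.] [497. 363.  60.]
20 [540. 229.  20.] [539. 213.  20.]
40 [525. 207.  40.] [530. 211.  40.]
60 [510. 186.  60.] [521. 209.  60.]
t 1.62 slide [ 0.0012  0.3619 -0.0061] turn [0.004 0.003 0.   ] pos [470.6 271.3 131.6] F [-0.17  0.07 -0.77] w 0.996 j [ 0.45  0.27  1.9  -0.01  0.97 -1.13]
```

```bash
python3 -m handwheel '[{"slide":[0,0.09,-0.006],"turn":[0.004,0,0],"jaw":0},{"slide":[0,0.15,-0.006],"turn":[0.004,0,0],"jaw":0},{"slide":[0,0.21,-0.006],"turn":[0.004,0,0],"jaw":0},{"slide":[0,0.26,-0.006],"turn":[0.004,0,0],"jaw":0},{"slide":[0,0.31,-0.006],"turn":[0.004,0,0],"jaw":0},{"slide":[0,0.34,-0.006],"turn":[0.004,0,0],"jaw":0},{"slide":[0,0.36,-0.006],"turn":[0.004,0,0],"jaw":0},{"slide":[0,0.36,-0.006],"turn":[0.004,0,0],"jaw":0}]'
python3 - <<'E'
from h import *
go(471,269,23,90)
s=eyes.snapshot("scene"); cv2.imwrite("pics/c3.png",crop(s["img"][:,:,::-1],257,170,80,80,7))
E
```

```text
time_s: 2.28
tool_pos: [469.6, 269.2, 22.7]
tcp_rot: [0.708, 0.001, -0.002, -0.707]
contact_force: [-0.5, -0.1, -0.1]
gripper_width: 1.0
t 2.28 slide [ 0.0047 -0.0009 -0.0007] turn [ 0.001  0.004 -0.001] pos [469.6 269.2  22.7] F [-0.48 -0.08 -0.09] w 1.0 j [ 0.44  0.44  1.95 -0.    0.75 -1.13]
```

View pics/c3.png

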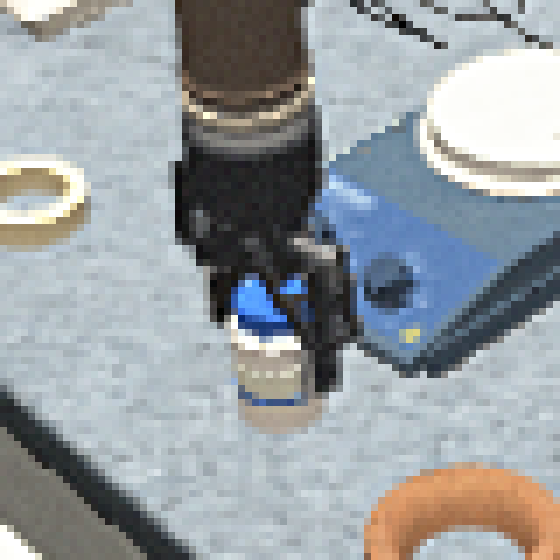

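The fingers straddle the left jar (jar at crop x 228-328, near finger at 300-345), and nothing has been touched. I'll close in two stages and watch the force.

```bash
python3 -m handwheel '[{"slide":[0,0,0],"turn":[0,0,0],"jaw":0.3},{"slide":[0,0,0],"turn":[0,0,0],"jaw":0.3},{"slide":[0,0,0],"turn":[0,0,0],"jaw":0.36},{"slide":[0,0,0],"turn":[0,0,0],"jaw":0.36},{"slide":[0,0,0],"turn":[0,0,0],"jaw":0.4},{"slide":[0,0,0],"turn":[0,0,0],"jaw":0.4}]' 40
python3 -m handwheel '[{"slide":[0,0,0],"turn":[0,0,0],"jaw":1},{"slide":[0,0,0],"turn":[0,0,0],"jaw":1},{"slide":[0,0,0],"turn":[0,0,0],"jaw":1},{"slide":[0,0,0],"turn":[0,0,0],"jaw":1},{"slide":[0,0,0],"turn":[0,0,0],"jaw":1},{"slide":[0,0,0],"turn":[0,0,0],"jaw":1}]' 40
python3 - <<'E'
from h import *
F=[];
for i in range(6): eyes.snapshot("scene"); F.append(telemetry.sense()["contact_force"])
print(np.mean(F,0),np.std(F,0)); go(470,269,23,90)
E
```

```text
time_s: 2.83
tool_pos: [471.0, 268.6, 24.3]
tcp_rot: [0.708, 0.002, -0.001, -0.706]
contact_force: [-0.8, -5.5, 4.7]
gripper_width: 0.602
time_s: 3.33
tool_pos: [471.4, 268.4, 24.7]
tcp_rot: [0.708, 0.002, -0.001, -0.706]
contact_force: [0.9, -4.7, 5.1]
gripper_width: 0.547
[ 0.61358161 -4.69374239  5.46719847] [0.47668617 0.4198522  0.54026675]
t 3.63 slide [-0.0047  0.0056  0.0022] turn [0.002 0.005 0.002] pos [471.4 268.4  24.7] F [ 1.05 -3.81  4.91] w 0.544 j [ 0.44  0.44  1.94 -0.    0.76 -1.13]
```

```bash
python3 -m handwheel '[{"slide":[0,-0.02,0],"turn":[0,0,0],"jaw":1},{"slide":[0,-0.06,0],"turn":[0,0,0],"jaw":1},{"slide":[0,-0.1,0],"turn":[0,0,0],"jaw":1},{"slide":[0,-0.14,0],"turn":[0,0,0],"jaw":1},{"slide":[0,-0.17,0],"turn":[0,0,0],"jaw":1},{"slide":[0,-0.17,0],"turn":[0,0,0],"jaw":1},{"slide":[0,-0.17,0],"turn":[0,0,0],"jaw":1},{"slide":[0,-0.17,0],"turn":[0,0,0],"jaw":1}]' 45
python3 - <<'E'
from h import *
F=[];Tq=[]
for i in range(16): im=eyes.snapshot("scene")["img"]; s=telemetry.sense();F.append(s["contact_force"]);Tq.append(s["torque"])
print(np.mean(F,0),np.std(F,0),np.mean(Tq,0)); go(471,268.5,24,90)
cv2.imwrite("pics/c4.png",crop(im[:,:,::-1],257,170,80,80,7))
E
```

```text
time_s: 4.3
tool_pos: [471.0, 268.4, 75.6]
tcp_rot: [0.708, 0.002, -0.001, -0.706]
contact_force: [-0.1, -0.1, -3.2]
gripper_width: 0.542
[ 0.19127584 -0.1336369  -3.8552513 ] [0.41734085 0.4547443  0.41454155] [-0.00425595  0.00830684 -0.01420347]
t 5.1 slide [-0.0013  0.1722  0.0005] turn [0.002 0.005 0.001] pos [471.3 268.5  75.7] F [ 0.49 -0.28 -3.79] w 0.542 j [ 0.44  0.36  1.93 -0.    0.85 -1.13]
```

View pics/c4.png

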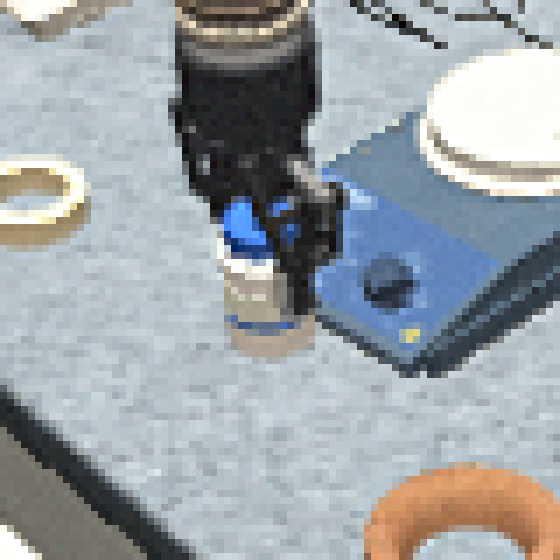

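The jar is lifted and upright at Fz ≈ -3.86 N (0.39 kg), so it looks like the steel one. Next I'll stand it back and release it gently.

```bash
python3 -m handwheel '[{"slide":[0,0.04,0],"turn":[0,0,0],"jaw":1},{"slide":[0,0.08,0],"turn":[0,0,0],"jaw":1},{"slide":[0,0.12,0],"turn":[0,0,0],"jaw":1},{"slide":[0,0.145,0],"turn":[0,0,0],"jaw":1},{"slide":[0,0.16,0],"turn":[0,0,0],"jaw":1},{"slide":[0,0.166,0],"turn":[0,0,0],"jaw":1},{"slide":[0,0.17,0],"turn":[0,0,0],"jaw":1},{"slide":[0,0.171,0],"turn":[0,0,0],"jaw":1}]'
python3 -m handwheel '[{"slide":[0,0,0],"turn":[0,0,0],"jaw":1},{"slide":[0,0,0],"turn":[0,0,0],"jaw":1},{"slide":[0,0,0],"turn":[0,0,0],"jaw":1}]'
```

```text
time_s: 5.77
tool_pos: [469.8, 267.6, 24.8]
tcp_rot: [0.709, 0.001, -0.003, -0.705]
contact_force: [-5.1, -3.8, 6.9]
gripper_width: 0.541
time_s: 6.02
tool_pos: [470.5, 267.9, 24.9]
tcp_rot: [0.708, 0.001, -0.002, -0.706]
contact_force: [1.2, 1.2, -4.3]
gripper_width: 0.543
```

```bash
python3 -m handwheel '[{"slide":[0,0.002,0],"turn":[0,0,0],"jaw":1},{"slide":[0,0.004,0],"turn":[0,0,0],"jaw":1},{"slide":[0,0.004,0],"turn":[0,0,0],"jaw":1},{"slide":[0,0.004,0],"turn":[0,0,0],"jaw":1}]'
python3 -m handwheel '[{"slide":[0,0,0],"turn":[0,0,0],"jaw":0.42},{"slide":[0,0,0],"turn":[0,0,0],"jaw":0.38},{"slide":[0,0,0],"turn":[0,0,0],"jaw":0.2},{"slide":[0,0,0],"turn":[0,0,0],"jaw":0},{"slide":[0,0,0],"turn":[0,0,0],"jaw":0},{"slide":[0,0,0],"turn":[0,0,0],"jaw":0},{"slide":[0,0,0],"turn":[0,0,0],"jaw":0},{"slide":[0,0,0],"turn":[0,0,0],"jaw":0}]'
python3 -c "
from h import *
go(471,268.5,160,90)"
```

```text
time_s: 6.35
tool_pos: [470.6, 267.9, 24.7]
tcp_rot: [0.709, 0.001, -0.003, -0.706]
contact_force: [-3.4, -1.4, 5.6]
gripper_width: 0.544
time_s: 7.02
tool_pos: [470.5, 267.9, 24.7]
tcp_rot: [0.709, 0.001, -0.003, -0.706]
contact_force: [0.4, 0.0, -0.0]
gripper_width: 0.998
t 7.02 slide [ 7.000e-04 -4.512e-01  1.000e-04] turn [ 0.004  0.005 -0.002] pos [470.5 267.9  24.7] F [ 0.42  0.02 -0.04] w 0.998 j [ 0.44  0.44  1.94 -0.    0.76 -1.13]
```

```bash
python3 -m handwheel '[{"slide":[0,-0.05,0],"turn":[0,0,0],"jaw":0},{"slide":[0,-0.15,0],"turn":[0,0,0],"jaw":0},{"slide":[0,-0.27,0],"turn":[0,0,0],"jaw":0},{"slide":[0,-0.4,0],"turn":[0,0,0],"jaw":0},{"slide":[0,-0.5,0],"turn":[0,0,0],"jaw":0},{"slide":[0,-0.5,0],"turn":[0,0,0],"jaw":0}]'
python3 - <<'E'
from h import *
go(450,0,175,45)
S=eyes.snapshot("scene")["img"];T=eyes.snapshot("top")["img"]
cv2.imwrite("pics/c5.png",np.hstack([crop(S[:,:,::-1],257,178,60,60,6),crop(T[:,:,::-1],250,222,60,60,6)]))
E
```

```text
time_s: 7.52
tool_pos: [475.8, 271.0, 182.4]
tcp_rot: [-0.706, -0.006, -0.002, 0.708]
contact_force: [1.6, -0.0, 0.5]
gripper_width: 1.0
t 7.52 slide [-0.0913  0.0219 -0.9028] turn [-0.006  0.755  0.009] pos [475.8 271.  182.4] F [ 1.58 -0.02  0.46] w 1.0 j [ 0.44  0.21  1.87 -0.    1.06 -1.13]
```

View pics/c5.png

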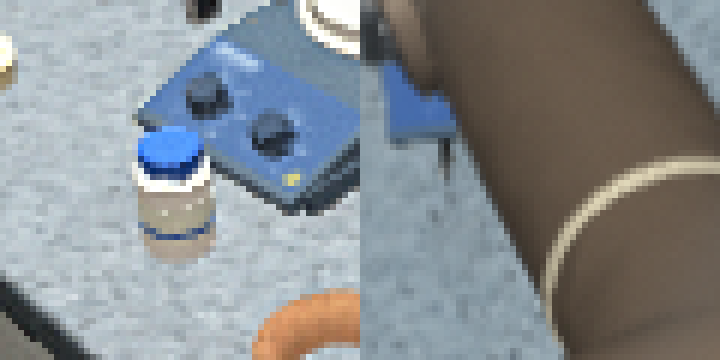

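The left jar is standing upright. Its lid is at (254.8,171.2) against (255.3,171.2) before, so it is back in place. Next is the right jar.

```bash
python3 -m handwheel '[{"slide":[-0.09,0.02,-0.9],"turn":[0,0.75,0],"jaw":0},{"slide":[-0.09,0.02,-0.9],"turn":[0,0.75,0],"jaw":0},{"slide":[-0.09,0.02,-0.9],"turn":[0,0.75,0],"jaw":0},{"slide":[-0.09,0.02,-0.9],"turn":[0,0.75,0],"jaw":0},{"slide":[-0.09,0.02,-0.9],"turn":[0,0.75,0],"jaw":0},{"slide":[-0.09,0.02,-0.9],"turn":[0,0.75,0],"jaw":0},{"slide":[-0.09,0.02,-0.9],"turn":[0,0.75,0],"jaw":0},{"slide":[-0.09,0.02,-0.9],"turn":[0,0.75,0],"jaw":0}]'
python3 -c "
from h import *
go(440,-200,175,-5);go(427,-348,170,-5)"
```

```text
time_s: 8.28
tool_pos: [444.2, -4.5, 169.1]
tcp_rot: [0.655, -0.271, 0.27, -0.652]
contact_force: [0.7, -0.0, -0.4]
gripper_width: 0.997
t 8.28 slide [ 0.4512 -0.0176 -0.4707] turn [0.004 0.833 0.002] pos [444.2  -4.5 169.1] F [ 0.72 -0.03 -0.37] w 0.997 j [-0.11  0.03  2.1  -0.    1.02 -0.89]
t 8.28 slide [ 0.7695  0.0009 -0.85  ] turn [0.004 0.833 0.002] pos [444.2  -4.5 169.1] F [ 0.72 -0.03 -0.37] w 0.997 j [-0.11  0.03  2.1  -0.    1.02 -0.89]
```

```bash
python3 -m handwheel '[{"slide":[0.77,0,-0.85],"turn":[0,0.83,0],"jaw":0},{"slide":[0.77,0,-0.85],"turn":[0,0.83,0],"jaw":0},{"slide":[0.77,0,-0.85],"turn":[0,0.83,0],"jaw":0},{"slide":[0.77,0,-0.85],"turn":[0,0.83,0],"jaw":0},{"slide":[0.77,0,-0.85],"turn":[0,0.83,0],"jaw":0},{"slide":[0.77,0,-0.85],"turn":[0,0.83,0],"jaw":0},{"slide":[0.77,0,-0.85],"turn":[0,0.83,0],"jaw":0},{"slide":[0.77,0,-0.85],"turn":[0,0.83,0],"jaw":0}]'
python3 -m handwheel '[{"slide":[0,0,0],"turn":[0,0,0],"jaw":0},{"slide":[0,0,0],"turn":[0,0,0],"jaw":0}]'
python3 -c "
from h import *
go(427,-348,120,-5)"
```

```text
time_s: 8.95
tool_pos: [427.0, -334.2, 168.2]
tcp_rot: [-0.479, 0.522, -0.52, 0.476]
contact_force: [0.7, -0.5, 0.5]
gripper_width: 1.004
time_s: 9.12
tool_pos: [426.1, -334.7, 166.1]
tcp_rot: [-0.478, 0.524, -0.52, 0.476]
contact_force: [-0.3, 0.2, 0.3]
gripper_width: 1.001
t 9.12 slide [0.0441 0.1534 0.0083] turn [ 0.007 -0.003 -0.002] pos [ 426.1 -334.7  166.1] F [-0.28  0.21  0.28] w 1.001 j [-0.74  0.23  1.88 -0.    1.04 -0.65]
```

```bash
python3 -m handwheel '[{"slide":[0.044,0.05,0.006],"turn":[0.005,0,0],"jaw":0},{"slide":[0.044,0.1,0.006],"turn":[0.005,0,0],"jaw":0},{"slide":[0.044,0.15,0.006],"turn":[0.005,0,0],"jaw":0},{"slide":[0.044,0.15,0.006],"turn":[0.005,0,0],"jaw":0}]'
python3 - <<'E'
from h import *
go(427,-348,23,-5)
p=telemetry.sense()["tool_pos"]+[0,0,13]
t=[]
for n,u,v in(("scene",355,260),("top",420,225)):
    s=eyes.snapshot(n); im=s["img"][:,:,::-1]; t.append(crop(im,u,v,64,80,6)); print(n,(proj(s,[p,p+[42,0,0],p-[42,0,0]])-[u-32,v-40]+.5).round(1)*6)
cv2.imwrite("pics/c6.png",np.hstack(t))
E
```

```text
time_s: 9.45
tool_pos: [423.9, -343.2, 116.5]
tcp_rot: [-0.478, 0.526, -0.517, 0.477]
contact_force: [0.1, 0.5, -0.3]
gripper_width: 0.998
t 9.45 slide [0.0179 0.3114 0.0149] turn [ 0.009 -0.001 -0.008] pos [ 423.9 -343.2  116.5] F [ 0.13  0.47 -0.28] w 0.998 j [-0.76  0.3   1.9   0.    0.95 -0.67]
scene [[193.8 204.6]
 [252.  167.4]
 [133.8 242.4]]
top [[199.2 228. ]
 [192.6 162.6]
 [205.8 295.2]]
```

View pics/c6.png

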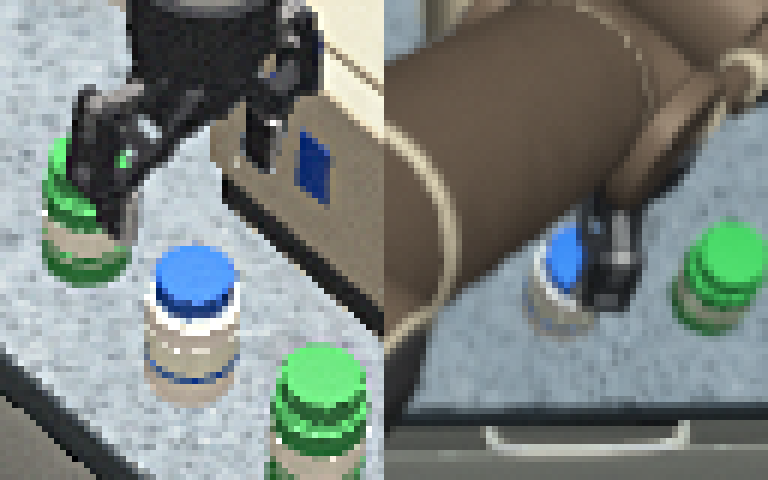

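Scene view: the finger tips at (120,235) and (265,168) straddle the jar axis between them, and match the prediction to within 0.6 px. The greens are clear. I'll use y = -345 and descend.

```bash
python3 -m handwheel '[{"slide":[0.008,0.05,0.012],"turn":[0.007,0,-0.006],"jaw":0},{"slide":[0.008,0.11,0.012],"turn":[0.007,0,-0.006],"jaw":0},{"slide":[0.008,0.17,0.012],"turn":[0.007,0,-0.006],"jaw":0},{"slide":[0.008,0.22,0.012],"turn":[0.007,0,-0.006],"jaw":0},{"slide":[0.008,0.26,0.012],"turn":[0.007,0,-0.006],"jaw":0},{"slide":[0.008,0.29,0.012],"turn":[0.007,0,-0.006],"jaw":0},{"slide":[0.008,0.308,0.012],"turn":[0.007,0,-0.006],"jaw":0},{"slide":[0.008,0.308,0.012],"turn":[0.007,0,-0.006],"jaw":0}]'
python3 - <<'E'
from h import *
go(427,-345,23,-5)
t=[]
for n,u,v in(("scene",355,260),("top",420,225)):
    s=eyes.snapshot(n); t.append(crop(s["img"][:,:,::-1],u,v,64,80,6))
cv2.imwrite("pics/c7.png",np.hstack(t))
E
```

```text
time_s: 10.22
tool_pos: [428.4, -346.7, 26.4]
tcp_rot: [0.478, -0.521, 0.522, -0.478]
contact_force: [-0.8, 0.5, -0.2]
gripper_width: 1.003
t 10.22 slide [-0.0054  0.0114 -0.0051] turn [-0.001 -0.     0.   ] pos [ 428.4 -346.7   26.4] F [-0.77  0.53 -0.15] w 1.003 j [-0.76  0.45  1.92  0.    0.77 -0.67]
```

View pics/c7.png

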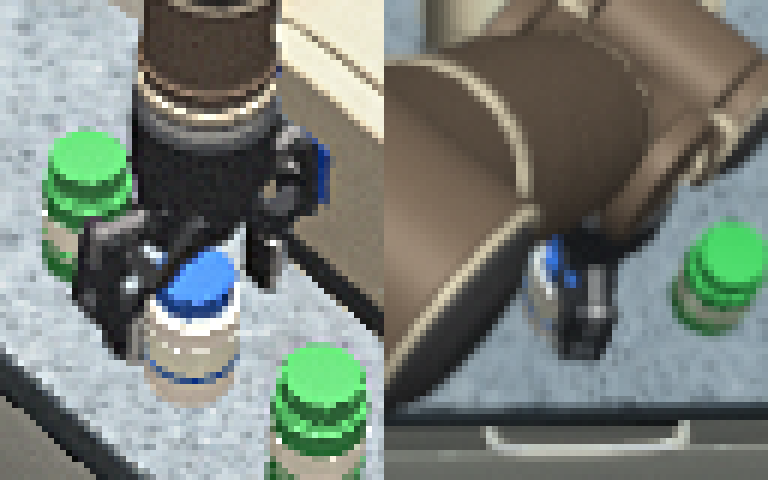

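```bash
python3 -m handwheel '[{"slide":[0.006,0.01,-0.005],"turn":[0,0,0],"jaw":0},{"slide":[0.006,0.01,-0.005],"turn":[0,0,0],"jaw":0.2},{"slide":[0.006,0.01,-0.005],"turn":[0,0,0],"jaw":0.3},{"slide":[0.006,0.01,-0.005],"turn":[0,0,0],"jaw":0.36},{"slide":[0.006,0.01,-0.005],"turn":[0,0,0],"jaw":0.36},{"slide":[0.006,0.01,-0.005],"turn":[0,0,0],"jaw":0.4},{"slide":[0.006,0.01,-0.005],"turn":[0,0,0],"jaw":0.4}]' 40
python3 -m handwheel '[{"slide":[0,0,0],"turn":[0,0,0],"jaw":1},{"slide":[0,0,0],"turn":[0,0,0],"jaw":1},{"slide":[0,0,0],"turn":[0,0,0],"jaw":1},{"slide":[0,0,0],"turn":[0,0,0],"jaw":1},{"slide":[0,0,0],"turn":[0,0,0],"jaw":1},{"slide":[0,0,0],"turn":[0,0,0],"jaw":1}]' 45
python3 -m handwheel '[{"slide":[0,0,0],"turn":[0,0,0],"jaw":1},{"slide":[0,0,0],"turn":[0,0,0],"jaw":1}]' 45
```

```text
time_s: 10.9
tool_pos: [427.1, -349.4, 24.7]
tcp_rot: [0.478, -0.521, 0.522, -0.478]
contact_force: [-1.8, -0.5, 0.7]
gripper_width: 0.594
time_s: 11.4
tool_pos: [427.2, -349.5, 24.9]
tcp_rot: [0.478, -0.52, 0.523, -0.478]
contact_force: [-1.1, -0.3, 2.4]
gripper_width: 0.54
time_s: 11.57
tool_pos: [427.3, -349.5, 24.9]
tcp_rot: [0.478, -0.52, 0.523, -0.478]
contact_force: [-1.1, -0.0, 2.6]
gripper_width: 0.543
```

Same width reading, so the grip is good. Lifting.

```bash
python3 -m handwheel '[{"slide":[0,-0.02,0],"turn":[0,0,0],"jaw":1},{"slide":[0,-0.06,0],"turn":[0,0,0],"jaw":1},{"slide":[0,-0.1,0],"turn":[0,0,0],"jaw":1},{"slide":[0,-0.14,0],"turn":[0,0,0],"jaw":1},{"slide":[0,-0.17,0],"turn":[0,0,0],"jaw":1},{"slide":[0,-0.17,0],"turn":[0,0,0],"jaw":1},{"slide":[0,-0.17,0],"turn":[0,0,0],"jaw":1},{"slide":[0,-0.17,0],"turn":[0,0,0],"jaw":1}]' 45
python3 - <<'E'
from h import *
F=[]
for i in range(16): im=eyes.snapshot("scene")["img"]; s=telemetry.sense();F.append(s["contact_force"])
print(np.mean(F,0),np.std(F,0)); go(427.2,-349.5,24.5,-5)
cv2.imwrite("pics/c8.png",crop(im[:,:,::-1],355,260,64,80,6))
E
```

```text
time_s: 12.23
tool_pos: [427.0, -349.2, 76.0]
tcp_rot: [0.478, -0.52, 0.522, -0.478]
contact_force: [-0.6, -0.1, -2.5]
gripper_width: 0.541
[ 0.0276618  -0.04423797 -2.00715482] [0.47718597 0.43557303 0.4833809 ]
t 13.03 slide [-0.0002  0.1715 -0.0003] turn [-0.002 -0.     0.002] pos [ 427.2 -349.4   76. ] F [-0.53 -0.89 -2.26] w 0.541 j [-0.76  0.37  1.91 -0.    0.86 -0.68]
```

View pics/c8.png

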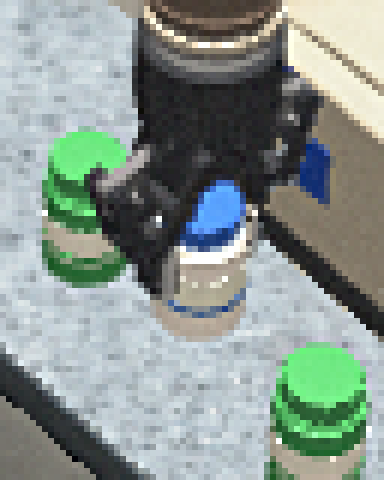

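The right jar is lifted and upright at about -2.0 N (0.2 kg), so it is aluminium and the left jar is the heavier. Standing the right one back.

```bash
python3 -m handwheel '[{"slide":[0,0.04,0],"turn":[0,0,0],"jaw":1},{"slide":[0,0.08,0],"turn":[0,0,0],"jaw":1},{"slide":[0,0.12,0],"turn":[0,0,0],"jaw":1},{"slide":[0,0.145,0],"turn":[0,0,0],"jaw":1},{"slide":[0,0.16,0],"turn":[0,0,0],"jaw":1},{"slide":[0,0.166,0],"turn":[0,0,0],"jaw":1},{"slide":[0,0.17,0],"turn":[0,0,0],"jaw":1},{"slide":[0,0.172,0],"turn":[0,0,0],"jaw":1}]'
python3 -m handwheel '[{"slide":[0,0.002,0],"turn":[0,0,0],"jaw":1},{"slide":[0,0.003,0],"turn":[0,0,0],"jaw":1},{"slide":[0,0.003,0],"turn":[0,0,0],"jaw":1}]'
```

```text
time_s: 13.7
tool_pos: [426.1, -348.4, 24.9]
tcp_rot: [-0.478, 0.522, -0.521, 0.477]
contact_force: [-5.3, 5.0, 11.1]
gripper_width: 0.543
time_s: 13.95
tool_pos: [426.1, -348.4, 24.9]
tcp_rot: [-0.478, 0.522, -0.521, 0.477]
contact_force: [-2.9, 2.4, 5.9]
gripper_width: 0.542
```

Firmly seated on the table. Releasing and rising.

```bash
python3 -m handwheel '[{"slide":[0,0,0],"turn":[0,0,0],"jaw":0.42},{"slide":[0,0,0],"turn":[0,0,0],"jaw":0.38},{"slide":[0,0,0],"turn":[0,0,0],"jaw":0.2},{"slide":[0,0,0],"turn":[0,0,0],"jaw":0},{"slide":[0,0,0],"turn":[0,0,0],"jaw":0},{"slide":[0,0,0],"turn":[0,0,0],"jaw":0},{"slide":[0,0,0],"turn":[0,0,0],"jaw":0},{"slide":[0,0,0],"turn":[0,0,0],"jaw":0}]'
python3 -m handwheel '[{"slide":[0,-0.05,0],"turn":[0,0,0],"jaw":0},{"slide":[0,-0.15,0],"turn":[0,0,0],"jaw":0},{"slide":[0,-0.27,0],"turn":[0,0,0],"jaw":0},{"slide":[0,-0.4,0],"turn":[0,0,0],"jaw":0},{"slide":[0,-0.52,0],"turn":[0,0,0],"jaw":0},{"slide":[0,-0.52,0],"turn":[0,0,0],"jaw":0}]'
python3 - <<'E'
from h import *
go(450,-60,180,45)
E
```

```text
time_s: 14.62
tool_pos: [426.1, -348.4, 24.9]
tcp_rot: [-0.478, 0.522, -0.521, 0.477]
contact_force: [-0.2, 1.0, 0.3]
gripper_width: 0.999
time_s: 15.12
tool_pos: [430.9, -352.8, 189.6]
tcp_rot: [0.477, -0.517, 0.526, -0.478]
contact_force: [0.4, -0.8, 1.1]
gripper_width: 0.998
t 15.12 slide [-0.9779  0.0232 -0.0221] turn [-0.006 -0.834  0.012] pos [ 430.9 -352.8  189.6] F [ 0.41 -0.84  1.12] w 0.998 j [-0.76  0.21  1.84 -0.    1.07 -0.68]
```

```bash
python3 -m handwheel '[{"slide":[-0.97,0.02,-0.02],"turn":[0,-0.83,0],"jaw":0},{"slide":[-0.97,0.02,-0.02],"turn":[0,-0.83,0],"jaw":0},{"slide":[-0.97,0.02,-0.02],"turn":[0,-0.83,0],"jaw":0},{"slide":[-0.97,0.02,-0.02],"turn":[0,-0.83,0],"jaw":0},{"slide":[-0.97,0.02,-0.02],"turn":[0,-0.83,0],"jaw":0},{"slide":[-0.97,0.02,-0.02],"turn":[0,-0.83,0],"jaw":0},{"slide":[-0.97,0.02,-0.02],"turn":[0,-0.83,0],"jaw":0},{"slide":[-0.97,0.02,-0.02],"turn":[0,-0.83,0],"jaw":0}]'
python3 -c "
from h import *
go(471,268,180,90)"
```

```text
time_s: 15.78
tool_pos: [449.9, -56.6, 180.6]
tcp_rot: [0.655, -0.265, 0.273, -0.653]
contact_force: [-0.4, -0.2, 0.2]
gripper_width: 0.999
t 15.78 slide [-0.7106 -0.0043  0.8191] turn [ 0.003 -0.745  0.011] pos [449.9 -56.6 180.6] F [-0.36 -0.18  0.19] w 0.999 j [-0.22  0.03  2.08 -0.01  1.03 -1.01]
```

```bash
python3 -m handwheel '[{"slide":[-0.71,0,0.82],"turn":[0,-0.75,0],"jaw":0},{"slide":[-0.71,0,0.82],"turn":[0,-0.75,0],"jaw":0},{"slide":[-0.71,0,0.82],"turn":[0,-0.75,0],"jaw":0},{"slide":[-0.71,0,0.82],"turn":[0,-0.75,0],"jaw":0},{"slide":[-0.71,0,0.82],"turn":[0,-0.75,0],"jaw":0},{"slide":[-0.71,0,0.82],"turn":[0,-0.75,0],"jaw":0},{"slide":[-0.71,0,0.82],"turn":[0,-0.75,0],"jaw":0},{"slide":[-0.71,0,0.82],"turn":[0,-0.75,0],"jaw":0}]'
python3 -m handwheel '[{"slide":[0,0,0],"turn":[0,0,0],"jaw":0},{"slide":[0,0,0],"turn":[0,0,0],"jaw":0}]'
python3 - <<'E'
from h import *
go(471,268,100,90)
S=eyes.snapshot("scene")["img"];T=eyes.snapshot("top")["img"]
b=cv2.imread("pics/top0.png");a=cv2.imread("pics/scene0.png")
t=[crop(i,u,v,44,44,6) for i,u,v in((a,355,274),(S[:,:,::-1],355,274),(S[:,:,::-1],257,178),(b,420,231),(T[:,:,::-1],420,231),(T[:,:,::-1],301,226))]
cv2.imwrite("pics/c9.png",np.vstack([np.hstack(t[:3]),np.hstack(t[3:])]))
E
```

```text
time_s: 16.45
tool_pos: [471.5, 269.8, 178.6]
tcp_rot: [0.709, 0.006, 0.001, -0.705]
contact_force: [1.3, -0.3, 0.4]
gripper_width: 1.001
time_s: 16.62
tool_pos: [471.7, 271.3, 178.3]
tcp_rot: [0.709, 0.007, 0.0, -0.705]
contact_force: [0.9, 0.3, 0.1]
gripper_width: 1.0
t 16.62 slide [-0.005   0.261  -0.0093] turn [0.006 0.009 0.01 ] pos [471.7 271.3 178.3] F [0.91 0.33 0.08] w 1.0 j [ 0.45  0.21  1.87 -0.01  1.05 -1.13]
```

View pics/c9.png

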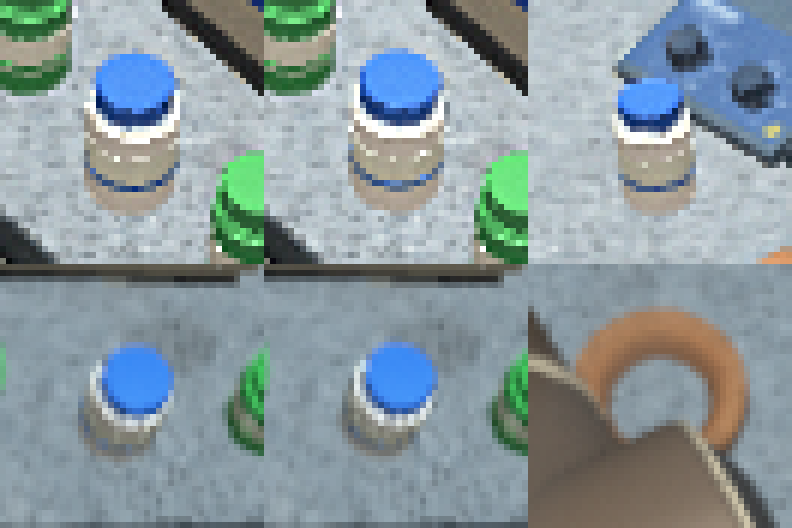

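The right jar is back within about 2 mm, upright and let go. The ring and greens have not moved. Now I'll regrip the left jar.

```bash
python3 -m handwheel '[{"slide":[-0.005,0.1,-0.01],"turn":[0.006,0.005,0.005],"jaw":0},{"slide":[-0.005,0.2,-0.01],"turn":[0.006,0.005,0.005],"jaw":0},{"slide":[-0.005,0.26,-0.01],"turn":[0.006,0.005,0.005],"jaw":0},{"slide":[-0.005,0.26,-0.01],"turn":[0.006,0.005,0.005],"jaw":0},{"slide":[-0.005,0.26,-0.01],"turn":[0.006,0.005,0.005],"jaw":0}]'
python3 -c "
from h import *
go(470.5,268,23,90)"
```

```text
time_s: 17.13
tool_pos: [469.7, 263.0, 99.1]
tcp_rot: [0.708, -0.0, 0.001, -0.706]
contact_force: [-0.7, 0.2, 1.3]
gripper_width: 1.002
t 17.13 slide [0.0026 0.2535 0.0176] turn [ 0.003 -0.001  0.   ] pos [469.7 263.   99.1] F [-0.68  0.2   1.26] w 1.002 j [ 0.43  0.31  1.93 -0.    0.9  -1.14]
```

```bash
python3 -m handwheel '[{"slide":[0.003,0,0.018],"turn":[0.003,0,0],"jaw":0},{"slide":[0.003,0.06,0.018],"turn":[0.003,0,0],"jaw":0},{"slide":[0.003,0.12,0.018],"turn":[0.003,0,0],"jaw":0},{"slide":[0.003,0.18,0.018],"turn":[0.003,0,0],"jaw":0},{"slide":[0.003,0.22,0.018],"turn":[0.003,0,0],"jaw":0},{"slide":[0.003,0.24,0.018],"turn":[0.003,0,0],"jaw":0},{"slide":[0.003,0.25,0.018],"turn":[0.003,0,0],"jaw":0},{"slide":[0.003,0.25,0.018],"turn":[0.003,0,0],"jaw":0}]'
python3 -c "
from h import *
go(470.5,268,23,90)"
```

```text
time_s: 17.8
tool_pos: [471.1, 268.3, 24.3]
tcp_rot: [-0.707, 0.0, -0.001, 0.707]
contact_force: [-0.2, 0.0, -0.1]
gripper_width: 0.998
t 17.8 slide [-0.002   0.0045 -0.0009] turn [-0.    -0.002  0.001] pos [471.1 268.3  24.3] F [-0.22  0.02 -0.14] w 0.998 j [ 0.44  0.44  1.94 -0.    0.75 -1.13]
```

```bash
python3 -m handwheel '[{"slide":[0,0,0],"turn":[0,0,0],"jaw":0.3},{"slide":[0,0,0],"turn":[0,0,0],"jaw":0.36},{"slide":[0,0,0],"turn":[0,0,0],"jaw":0.4},{"slide":[0,0,0],"turn":[0,0,0],"jaw":0.4}]' 45
python3 -m handwheel '[{"slide":[0,0,0],"turn":[0,0,0],"jaw":1},{"slide":[0,0,0],"turn":[0,0,0],"jaw":1},{"slide":[0,0,0],"turn":[0,0,0],"jaw":1},{"slide":[0,0,0],"turn":[0,0,0],"jaw":1},{"slide":[0,0,0],"turn":[0,0,0],"jaw":1},{"slide":[0,0,0],"turn":[0,0,0],"jaw":1}]' 45
python3 -m handwheel '[{"slide":[0,-0.03,0],"turn":[0,0,0],"jaw":1},{"slide":[0,-0.1,0],"turn":[0,0,0],"jaw":1},{"slide":[0,-0.2,0],"turn":[0,0,0],"jaw":1},{"slide":[0,-0.3,0],"turn":[0,0,0],"jaw":1},{"slide":[0,-0.4,0],"turn":[0,0,0],"jaw":1},{"slide":[0,-0.48,0],"turn":[0,0,0],"jaw":1},{"slide":[0,-0.53,0],"turn":[0,0,0],"jaw":1},{"slide":[0,-0.53,0],"turn":[0,0,0],"jaw":1}]' 45
python3 -c "
from h import *
go(464,86,179,90)"
```

```text
time_s: 18.13
tool_pos: [471.6, 268.6, 25.0]
tcp_rot: [-0.707, -0.0, -0.001, 0.707]
contact_force: [-0.8, -0.9, -0.8]
gripper_width: 0.601
time_s: 18.63
tool_pos: [471.9, 268.6, 25.4]
tcp_rot: [-0.707, -0.0, -0.001, 0.707]
contact_force: [0.0, -0.9, 3.7]
gripper_width: 0.538
time_s: 19.3
tool_pos: [473.5, 269.7, 188.2]
tcp_rot: [-0.706, -0.003, -0.004, 0.709]
contact_force: [1.8, 1.0, -4.2]
gripper_width: 0.542
t 19.3 slide [-0.0309  0.0278 -0.6125] turn [-0.004 -0.001  0.009] pos [473.5 269.7 188.2] F [ 1.75  1.   -4.18] w 0.542 j [ 0.44  0.2   1.87 -0.    1.07 -1.13]
```

```bash
python3 -m handwheel '[{"slide":[0,0.02,-0.08],"turn":[0,0,0.005],"jaw":1},{"slide":[-0.01,0.03,-0.18],"turn":[0,0,0.005],"jaw":1},{"slide":[-0.02,0.04,-0.28],"turn":[0,0,0.005],"jaw":1},{"slide":[-0.03,0.05,-0.38],"turn":[0,0,0.005],"jaw":1},{"slide":[-0.03,0.05,-0.48],"turn":[0,0,0.005],"jaw":1},{"slide":[-0.03,0.05,-0.56],"turn":[0,0,0.005],"jaw":1},{"slide":[-0.03,0.05,-0.61],"turn":[0,0,0.005],"jaw":1},{"slide":[-0.03,0.05,-0.61],"turn":[0,0,0.005],"jaw":1}]'
python3 -m handwheel '[{"slide":[0,0,0],"turn":[0,0,0],"jaw":1},{"slide":[0,0,0],"turn":[0,0,0],"jaw":1},{"slide":[0,0,0],"turn":[0,0,0],"jaw":1},{"slide":[0,0,0],"turn":[0,0,0],"jaw":1}]'
python3 - <<'E'
from h import *
go(464,86.5,172,90)
S=eyes.snapshot("scene");T=eyes.snapshot("top")
print(proj(S,[[464,86.5,147],[464,86.5,30]]))
cv2.imwrite("pics/c10.png",np.hstack([crop(S["img"][:,:,::-1],284,185,80,80,5),crop(T["img"][:,:,::-1],301,215,80,80,5)]))
E
```

```text
time_s: 19.97
tool_pos: [462.2, 84.0, 170.1]
tcp_rot: [-0.706, 0.002, -0.001, 0.708]
contact_force: [0.1, 1.1, -4.1]
gripper_width: 0.542
time_s: 20.3
tool_pos: [461.8, 84.8, 169.6]
tcp_rot: [-0.706, 0.002, -0.001, 0.708]
contact_force: [-0.8, 0.4, -3.1]
gripper_width: 0.537
t 20.3 slide [ 0.0072 -0.008   0.0056] turn [-0.003 -0.003 -0.002] pos [461.8  84.8 169.6] F [-0.78  0.45 -3.06] w 0.537 j [ 0.09  0.08  2.04  0.    1.02 -1.48]
[[281.63818961 180.62835753]
 [283.25856471 205.33645788]]
```

View pics/c10.png

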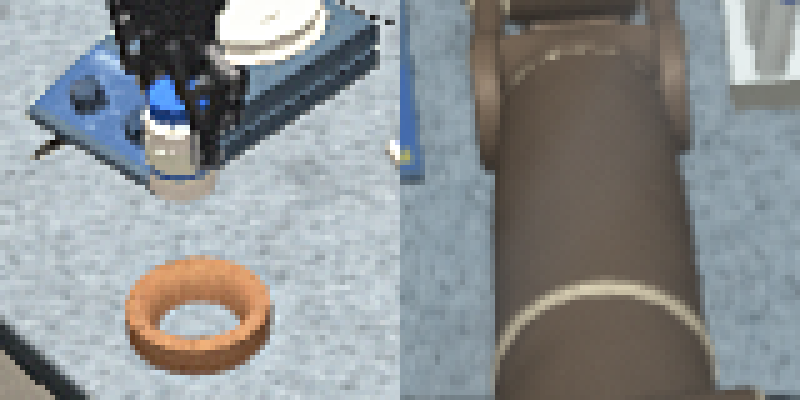

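The heavy jar is held upright above the ring, with its underside centre at about (280,182) px against (281.6,180.6) wanted. I'll nudge it a few mm in +x, settle and check.

```bash
python3 -m handwheel '[{"slide":[0.006,-0.006,0.004],"turn":[0,0,0],"jaw":1},{"slide":[0.015,-0.01,0.007],"turn":[0,0,0],"jaw":1},{"slide":[0.015,-0.01,0.007],"turn":[0,0,0],"jaw":1},{"slide":[0.015,-0.01,0.007],"turn":[0,0,0],"jaw":1},{"slide":[0.015,-0.01,0.007],"turn":[0,0,0],"jaw":1},{"slide":[0.015,-0.01,0.007],"turn":[0,0,0],"jaw":1},{"slide":[0.015,-0.01,0.007],"turn":[0,0,0],"jaw":1}]'
python3 - <<'E'
from h import *
go(464,86.5,172,90); F=[]
for i in range(10): eyes.snapshot("scene"); F.append(telemetry.sense()["contact_force"][2])
go(464,86.5,172,90); print(np.mean(F)); print(order.finish_job())
E
```

```text
time_s: 20.98
tool_pos: [466.5, 86.8, 172.9]
tcp_rot: [-0.706, 0.002, -0.001, 0.708]
contact_force: [-0.2, 0.2, -4.2]
gripper_width: 0.545
t 20.98 slide [-0.0084  0.003  -0.0009] turn [-0.002 -0.003 -0.001] pos [466.5  86.8 172.9] F [-0.21  0.24 -4.16] w 0.545 j [ 0.09  0.09  2.03  0.    1.03 -1.48]
t 21.48 slide [-0.0088  0.0033 -0.0011] turn [-0.002 -0.003 -0.001] pos [466.6  86.8 173. ] F [ 0.79  0.19 -4.12] w 0.542 j [ 0.09  0.09  2.03  0.    1.03 -1.48]
-3.8959830434421208
the job is handed in; nothing more can be done
None
```

I presented the left jar as the heavier one and handed the job in at about 21.5 s. It is held still and upright over the cork ring, with its underside about 118 mm above the ring's upper face.

- **Weighing:** The left jar pulled about 3.9 N (about 0.39 kg, steel). The right jar pulled about 2.0 N (about 0.20 kg, aluminium). A last reading on the held jar, just before handing in, was again 3.9 N.
- **Lighter jar:** After release the pictures showed the right jar upright, within about 2 mm of where it started. The green look-alikes next to it and the ring showed no movement.
- **Other things:** I did not take a separate last look at the bystanders (timer, beaker, tape, marker, slide box). Nothing in the forces or pictures suggested contact with them.
- **Disagreement:** The two cameras differed by 6 to 12 mm in y, so I used values between them. The last picture put the held jar about 6 mm off the ring's middle in x. I moved it 4 to 5 mm to correct this and did not look again, so its centring is good to about 5 mm.

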